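# Move a hot jar with a self-closing lifter

### The job

The blue jar on the warmer is too hot to touch. Take the self-closing lifter from its leaning rest by squeezing its two red grips (this opens the jaws), set it upright over the jar with its rubber foot down on the wooden lid, and let go so that the jaws close on the neck under the lid. Then pick it up by the lifter's red ring, carry the jar to the cork trivet, set it down gently in the middle and let go, leaving the lifter clamped on; never touch the jar itself with the robot, and leave the wicker pot, timer and seaweed pack where they stand.

Things in the scene. Friction and masses are not known exactly. Their poses are not given: they have to be found in the camera images.
- lifter: Self-closing jar lifter, steel with red grips, 145 mm tall, 68 mm wide, 0.18 kg. Origin midway between its two arms' pivots; z runs up its axis to the ring, y across from grip to grip. At the start it leans on the rest, its top 35 degrees from vertical toward the rest's -x side (the robot's side), held by gravity only; draw it off upward along its own axis.
- lifter_grip (a point): Point on the lifter's axis (z = +35 mm) midway between its red grips: squeeze here along y. Grips face +-y, 24 mm wide (x), 30 mm high (z = +20 to +50 mm). Over their outer faces: 60 mm here (68 mm at the top) when closed; 38 mm, faces parallel, squeezed to the stop. Springs push each out with about 8 N closed, 12 N open: squeeze with some 20 N.
- lifter_pad (a point): Centre of the underside of the lifter's round rubber foot (30 mm across), at z = -25 mm of the lifter. When it stands on the jar's lid the jaws are at the right height round the neck.
- ring_centre (a point): Centre of the red lifting ring on top of the lifter, at z = +72 mm of the lifter. The ring lies in the lifter's y-z plane: 36 mm outside diameter, 16 mm hole, 10 mm thick along x (pinch it across x).
- lifter_ring: The red lifting ring itself, fixed on the lifter; origin at its centre.
- jaw_left (a joint): Swing of the lifter's +y arm about its pivot at y = +24 mm (rad): 0 closed on nothing, about 0.05 closed on the jar's neck, 0.30 fully open. Squeezing the grips swings the jaws out. Jaws: 8 mm high, centred at z = -52 mm, V-shaped, reaching to x = +-21 mm; open they pass a 70 mm disc and reach out to y = +-62 mm.
- jaw_right (a joint): The same for the -y arm, geared to the other so that both swing alike.
- rest: Fixed leaning rest: dark wooden base 120 x 90 x 10 mm, a leaning aluminium strip 20 mm wide behind the lifter and a small tongue under its rubber foot. Origin on the table straight under the lifter's origin at the start (85 mm above it); +x points away from the side to which the lifter's top leans. 85 mm high without the lifter.
- jar: Jar, blue glazed, 120 mm tall, 0.32 kg, origin at the centre of its underside, z up. Body 72 mm in diameter up to 68 mm; white neck 48 mm in diameter from 79 to 107 mm; wooden lid 58 mm in diameter and 13 mm thick on top, fixed on. Round: its yaw does not matter.
- jar_lid (a point): Centre of the top of the jar's lid.
- warmer: Fixed black square warming plate with a round top, 150 x 150 x 24 mm, on which the jar stands. Origin at the centre of its underside.
- warmer_top (a point): Centre of the warmer's top.
- trivet: Fixed round cork trivet, 127 mm in diameter, 12 mm high. Origin at the centre of its underside.
- trivet_top (a point): Centre of the trivet's top, where the jar shall stand.
- wicker_pot: Wicker pot, 98 mm across, 112 mm tall, loose bystander. Origin at the centre of its underside.
- timer: White kitchen timer, 64 mm across, 38 mm tall, loose bystander. Origin at the centre of its underside.
- seaweed_pack: Black packet, 106 x 161 x 47 mm, loose bystander. Origin at the centre of its underside.

How it is judged (in metres and radians):
On the way, in this order (a step that is already met when the one before it is completed fails the run):
1. the lifter is off its rest with its jaws squeezed open (value of joint each of jaw_left, jaw_right above 0.2 rad and distance of lifter from where it was at the start of the episode above 0.05 m and contact force between the fingers and lifter above 1 N), for 0.1 s.
2. the lifter stands on the jar's lid with its jaws closed on the neck, let go, the jar still on the warmer (distance between lifter_pad and jar_lid below 0.008 m and value of joint jaw_left between 0.015 and 0.13 rad and contact force between each of the arm, the fingers and lifter below 0.1 N and z of jar in the frame of warmer_top below 0.004 m and horizontal distance between jar and warmer_top below 0.06 m), for 0.2 s.
3. the jar hangs in the lifter, lifted by the ring (z of jar in the frame of warmer_top above 0.015 m and contact force between the fingers and lifter_ring above 0.5 N and distance between lifter_pad and jar_lid below 0.015 m), for 0.1 s.
At the end, for the whole second after the job is handed in: The jar stands upright (within 0.1 rad) and at rest on the trivet, its centre within 20 mm of the trivet's, with the lifter still clamped on its neck (foot within 15 mm of the lid's top, jaw joint 0.015 to 0.13) (horizontal distance between jar and trivet_top below 0.02 m and z of jar in the frame of trivet_top between -0.004 and 0.004 m and angle between jar's own z axis and vertical below 0.1 rad and distance between lifter_pad and jar_lid below 0.015 m and value of joint jaw_left between 0.015 and 0.13 rad and linear speed of each of jar, lifter below 0.02 m/s); the robot touches nothing.
It fails at once if the robot touches the hot jar (contact force between any of the fingers, the arm and jar above 0.5 N).
It fails at once if the jar is dropped or banged down on the trivet (faster than 0.3 m/s just above it) (horizontal distance between jar and trivet_top below 0.06 m and z of jar in the frame of trivet_top below 0.012 m and linear speed of jar above 0.3 m/s).
It fails at once if the jar is tipped over (angle between jar's own z axis and vertical above 0.6 rad).
It fails at once if the wicker pot, timer or seaweed pack is pushed away (distance of any of wicker_pot, timer, seaweed_pack from where it was at the start of the episode above 0.03 m).
It also fails if it takes over 59 s, if anything falls off the work surface, if the arm or the gripper's body presses on something with over 40 N, if the wrist force passes 120 N, or if a joint passes its speed limit or range.

### The arm

A 6-joint arm with a two-finger parallel gripper is mounted at the origin on a cart in front of the work surface, level with it; the furniture and walls round the work are solid. World frame = base frame: x ahead of the robot, y to its left, z up, the work surface at z = 0. Lengths are in m, angles in degrees, forces in N, time in s.
With the tool pointing down it reaches from about 0.25 to 0.725 m from the base axis. Payload 9.7 kg.
Tool frame: the origin (TCP) lies midway between the tips of the shut fingers; the grasp point (between the pads) lies 19 mm behind it (bot.pinch_z is the distance from the TCP to the grasp point, in m); z points along the fingers, y is the line along which they close (so a half turn about z gives the same grasp; the last joint's range is limited). The gripper opens to 85 mm and grips with 20 to 120 N. Pads are 22 mm wide; open, the fingers measure 114 mm over their backs; the gripper's body (76 mm by 85 mm) begins 54 mm behind the grasp point. The pads swing forward as they close: fully open they stand 13 mm farther back than shut.
Start: joints at [66.463, 4.979, 10.078, 95.1, 0, 90], TCP at [0.22, 0.504, 0.231] pointing down, gripper open.
Joint ranges: [-179.16, 179.16], [-48.56, 103.87], [-65.8, 70.77], [-126.05, 130.52], [-82.76, 87.17], [-180, 180]. Speed limits (degrees/s): [127.2, 127.2, 147.25, 180, 180, 180].

### API

Orientations are given as [roll, pitch, yaw] about the fixed x, y, z axes, in that order (R = Rz(yaw) Ry(pitch) Rx(roll)).
In Python, from workcell import sensors, camera, ticket, bot gives the robot as it stands.
- The arm moves only by the shell command python3 -m handwheel 'ROWS' [FORCE]. ROWS is a JSON object of lists of equal length, an entry for each row: "gripper": the opening, from -1 (shut) to 1 (fully open); "slide": the shift along the tool's x, y, z in mm, a list of three; "yaw": the turn about the tool's z in rad. A call has 1 to 8 rows; each row shifts and turns the commanded pose from where the row before left it, along the tool's axes as they then stand; what a row does not reach is not made up. A row lasts 1/12 s, in which the tool goes at most 41.7 mm and 7.16 degrees, less where a joint would pass 70% of its speed; a pose out of reach is approached as far as the arm can. A call is refused whole if a number of a shift passes 41.7 or a number of a turn 0.125, either way. A call with a gripper value outside its range is refused whole. The fingers move at their own pace and stop on an object; FORCE is the grip in N (left out, the last holds). Time passes only in rows, so rows that do not move let the fingers close. It gives the time, the measured TCP pose, the force, the opening and the grip force at its end, in the units of the state.
- sensors.get_obs(): the state, without advancing time (a new reading comes with each control period).
- camera(name): name is "scene" or "top"; returns a dict with "img" (420x560x3 uint8, red, green, blue), "fx", "fy", "cx", "cy" (pixels), "R" (3x3) and "t" (3): a world point X has camera coordinates R X + t. Camera axes: x right, y down, z forward; pixel columns grow to the right and rows downward; lengths in m; the calibration is good to about 2 mm. A picture is of the moment at which its call begins. There is no depth.
- ticket.job_done(): hands the job in; it is judged then, once.
The state is a dict: "time": time; "q": joint angles; "qd": joint speeds; "joint_efforts": joint torques, N m; "ee_pos": TCP position; "tcp_rot": TCP orientation; "wrist_force": force on the tool from outside, world axes, zero at the start; "torque": the same for the moment, N m; "opening": finger opening in m; "grasp_force": force on a finger pad.
Only numpy, scipy, OpenCV 4.12 (cv2) and the standard library are available. Lean on these libraries where they do the work, as an engineer would, in place of code of your own. Each camera call takes 0.05 s, during which the arm holds its last target. There are 200 camera calls.

## Working session

There is one attempt and no reset: what is moved stays moved. The work goes in short steps, Python scripts to look and compute and a shell command to move; the robot and the scene stay as the last step left them, time stands still between calls to the robot, and variables do not carry over. Pictures are saved under pics/ and viewed, at most 10 in all, crops included, and the job is handed in when it is done.

```bash
mkdir -p pics; ls; python3 - <<'E'
from workcell import sensors,camera,bot
import cv2,numpy as np
o=sensors.get_obs();print({k:o[k] for k in('time','ee_pos','tcp_rot','opening','wrist_force')},bot.pinch_z)
for n in('scene','top'):
    c=camera(n);cv2.imwrite(f'pics/{n}0.png',cv2.resize(c['img'][:,:,::-1],(784,588)))
    np.savez(f'{n}0.npz',**c);print(n,c['fx'],c['fy'],c['cx'],c['cy'],np.round(c['R'],3).tolist(),np.round(-c['R'].T@c['t'],3))
E
```

```text
pics
{'time': 0.0, 'ee_pos': array([0.21954824, 0.50402124, 0.23056604]), 'tcp_rot': array([-1.79922213e+02, -7.13408538e-04,  1.56461876e+02]), 'opening': 0.08555587730671754, 'wrist_force': array([-0.17388259,  0.74237667,  0.33799157])} 0.0187
scene 455.3463757530326 455.3463757530326 284.4844436482719 208.75522717341698 [[0.853, -0.522, 0.008], [-0.357, -0.593, -0.722], [0.381, 0.613, -0.692]] [ 0.061 -0.871  0.99 ]
top 460.27550886586596 460.27550886586596 280.42159112198254 222.49443697969465 [[0.006, -1.0, 0.004], [-0.991, -0.007, -0.134], [0.134, -0.003, -0.991]] [ 0.408 -0.063  1.343]
```

View pics/scene0.png

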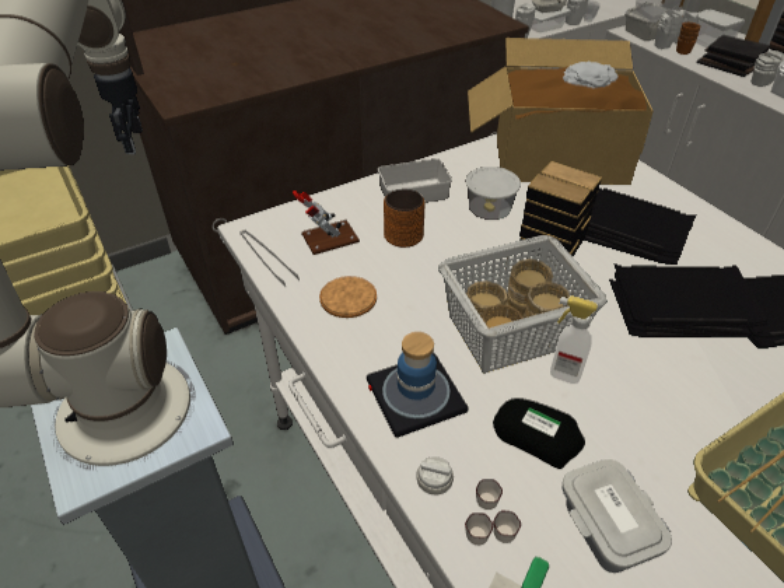

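View pics/top0.png

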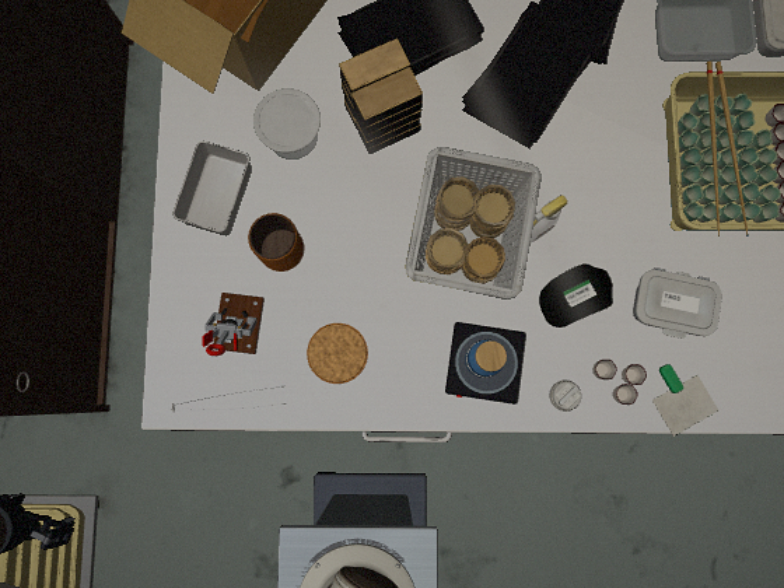

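The scene view shows the lifter on its rest (display 320,215), the trivet (348,296), the jar on the warmer (417,370), the pot (404,218), the timer (435,474) and the pack (540,430). The top view has the rest at (235,322), the trivet at (337,353), the jar lid at (491,356) and the ring at (215,349). Next I'll zoom in on the lifter and jar in both.

```bash
python3 - <<'E'
import cv2,numpy as np
def crop(n,u,v):
    im=np.load(n+'0.npz')['img'][v:v+60,u:u+80,::-1]
    im=cv2.resize(im,(400,300),interpolation=cv2.INTER_CUBIC)
    for k in range(0,80,10):cv2.putText(im,str(u+k),(k*5,8),0,.3,(255,0,255),1);cv2.line(im,(k*5,9),(k*5,14),(255,0,255),1)
    for k in range(10,60,10):cv2.putText(im,str(v+k),(0,k*5+3),0,.3,(255,0,255),1)
    return im
a=np.hstack([crop('scene',192,128),crop('top',128,200)]);b=np.hstack([crop('scene',258,232),crop('top',310,228)])
cv2.imwrite('pics/c1.png',np.vstack([a,b]))
E
```

```text
(no output)
```

View pics/c1.png

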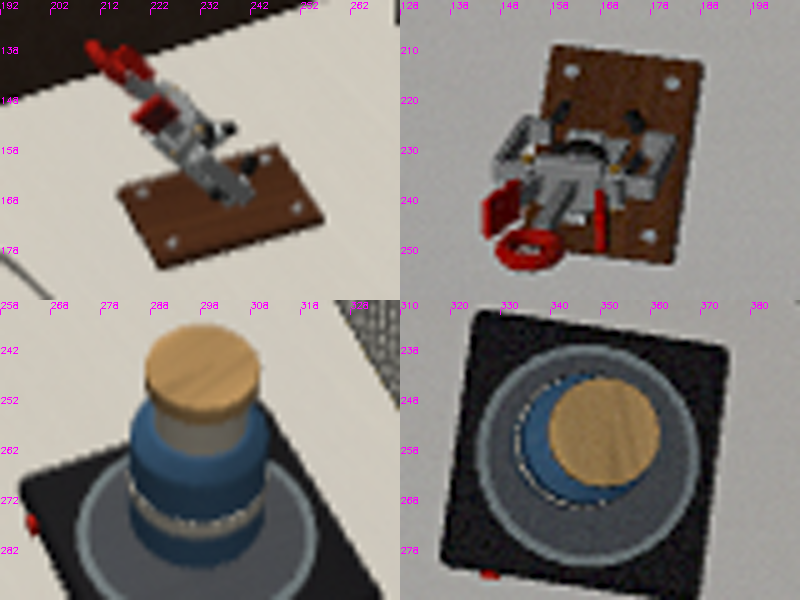

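```bash
cat > h.py <<'E'
import numpy as np,cv2
from scipy.optimize import least_squares
from scipy.spatial.transform import Rotation as Ro
C={n:np.load(n+'0.npz') for n in('scene','top')}
def proj(n,X):
    c=C[n];p=np.asarray(X)@c['R'].T+c['t'];return np.stack([c['fx']*p[...,0]/p[...,2]+c['cx'],c['fy']*p[...,1]/p[...,2]+c['cy']],-1)
def tri(a,b):
    r=least_squares(lambda X:np.r_[proj('scene',X)-a,proj('top',X)-b],[.4,.1,.1]);return np.round(r.x,4),np.round(r.fun,1)
def onz(n,uv,z):
    return np.round(least_squares(lambda q:proj(n,np.r_[q,z])-uv,[.4,.1]).x,4)
def cp(u0,v0,x,y):return np.array([u0+(x+.5)/5-.5,v0+(y+.5)/5-.5])
E
python3 - <<'E'
from h import *
s=lambda x,y:cp(192,128,x,y); t=lambda x,y:cp(128,200,x-400,y); js=lambda x,y:cp(258,232,x,y-300); jt=lambda x,y:cp(310,228,x-400,y-300)
print('lid',tri(js(203,367),jt(604,432)))
print('warmer',onz('top',jt(588,455),.024),onz('scene',js(197,533),.024))
# trivet by segmentation
for n,(u,v) in dict(scene=(248,211),top=(241,252)).items():
    im=C[n]['img'];hsv=cv2.cvtColor(im,cv2.COLOR_RGB2HSV);m=((hsv[...,1]>90)&(hsv[...,2]>90)).astype('uint8')
    k,l,st,ce=cv2.connectedComponentsWithStats(m);i=l[v,u];cn=cv2.findContours((l==i).astype('uint8'),0,1)[0][0]
    e=cv2.fitEllipse(cn);print(n,'trivet',st[i],ce[i],e[0],onz(n,e[0],.010))
# rest corners
for n,f,P in(('scene',s,[(120,190),(277,148),(324,220),(163,270)]),('top',t,[(553,45),(703,63),(675,263)])):
    print(n,[onz(n,f(*p),.01).tolist() for p in P])
obs=[('top',(0,0,.072),t(530,250)),('top',(0,.027,.035),t(502,210)),('top',(0,-.027,.035),t(601,220)),('scene',(0,-.030,.035),s(155,112)),('top',(0,.024,0),t(527,158)),('top',(0,-.024,0),t(615,168)),('scene',(0,-.024,0),s(200,130))]
def f(p):
    R=(Ro.from_euler('z',p[3])*Ro.from_euler('y',p[4])).as_matrix();return np.concatenate([proj(n,R@np.array(X)+p[:3])-uv for n,X,uv in obs])
for fixed in(0,1):
    r=least_squares(f,[.4,.3,.085,-.1,-.61],loss='soft_l1') if not fixed else least_squares(lambda q:f(np.r_[q,-np.radians(35)]),[.4,.3,.085,-.1],loss='soft_l1')
    print(np.round(r.x,4),np.round(r.fun.reshape(-1,2),1).tolist())
p=np.r_[r.x,-np.radians(35)]
R=(Ro.from_euler('z',p[3])*Ro.from_euler('y',p[4])).as_matrix()
for X in((0,0,.072),(0,.018,.072),(0,-.018,.072),(0,.03,.035),(0,-.03,.035),(0,0,-.025)):
    w=R@np.array(X)+p[:3];print(X,np.round(w,3),np.round((proj('scene',w)-[192,128]+.5)*5),np.round((proj('top',w)-[128,200]+.5)*5+[400,0]))
E
```

```text
lid (array([ 0.4888, -0.2499,  0.1433]), array([-0.1,  0. ,  0.1, -0.1]))
warmer [ 0.4832 -0.2589] [ 0.4834 -0.2594]
scene trivet [228 198  41  29 921] [248.23887079 211.49837134] (248.2526397705078, 211.53221130371094) [0.4989 0.0435]
top trivet [ 219  231   44   43 1463] [240.54340396 251.96855776] (240.59371948242188, 252.02249145507812) [0.501  0.0478]
scene [[0.51, 0.3018], [0.625, 0.2882], [0.6147, 0.201], [0.498, 0.21]]
top [[0.6267, 0.2915], [0.6166, 0.2033], [0.4994, 0.2156]]
[ 0.546   0.2563  0.0948 -0.1382 -0.8399] [[-0.1, 1.4], [-0.1, -1.6], [0.0, -0.7], [1.1, 0.3], [0.1, 0.4], [-0.1, 0.9], [-0.2, -0.4]]
[ 0.539   0.2564  0.0938 -0.1039] [[0.1, -0.8], [-0.1, -1.0], [0.2, -0.7], [1.1, -0.5], [0.0, 3.3], [-0.1, 3.2], [-1.9, 0.5]]
(0, 0, 0.072) [0.498 0.261 0.153] [109.  54.] [531. 246.]
(0, 0.018, 0.072) [0.5   0.279 0.153] [100.  39.] [497. 243.]
(0, -0.018, 0.072) [0.496 0.243 0.153] [118.  69.] [565. 250.]
(0, 0.03, 0.035) [0.522 0.288 0.122] [130.  60.] [496. 205.]
(0, -0.03, 0.035) [0.516 0.229 0.122] [161. 110.] [608. 217.]
(0, 0, -0.025) [0.553 0.255 0.073] [201. 132.] [584. 158.]
```

The crops give the jar lid at (0.489,-0.250,0.143), the trivet at (0.500,0.046) and the rest's yaw at about -6.2°. The pivot screws sit proud of the lifter's mid-plane, so I'll refit without them.

The tool can't be tilted. I plan to right the lifter in the grip by bringing its jaws against the warmer's fixed near edge.

```bash
cat >> h.py <<'E'
def go(x,y,z,yaw=None):
    "slide (mm, present tool axes) and yaw (rad, tool z) still to go to TCP x,y,z"
    from workcell import sensors
    o=sensors.get_obs();R=Ro.from_euler('xyz',o['tcp_rot'],degrees=True).as_matrix()
    d=R.T@(np.array([x,y,z])-o['ee_pos'])*1000
    print('t',round(o['time'],2),'tcp',np.round(o['ee_pos'],4),np.round(o['tcp_rot'],1),'open',round(o['opening'],4),'grip',np.round(o['grasp_force'],1),'F',np.round(o['wrist_force'],1))
    print('slide',np.round(d,1),'dist',round(float(np.linalg.norm(d)),1),'yaw',None if yaw is None else round(-np.radians((yaw-o['tcp_rot'][2]+180)%360-180),3))
E
python3 - <<'E'
from h import *
s=lambda x,y:cp(192,128,x,y); t=lambda x,y:cp(128,200,x-400,y);jt=lambda x,y:cp(310,228,x-400,y-300)
obs=[('top',(0,0,.072),t(530,250)),('scene',(0,0,.072),s(108,61)),('top',(0,.029,.035),t(502,210)),('top',(0,-.029,.035),t(601,220)),('scene',(0,-.029,.035),s(155,112)),('scene',(0,.029,.035),s(130,64))]
def f(p):
    R=(Ro.from_euler('z',p[3])*Ro.from_euler('y',-np.radians(35))).as_matrix();return np.concatenate([proj(n,R@np.array(X)+p[:3])-uv for n,X,uv in obs])
r=least_squares(f,[.54,.25,.09,-.1],loss='soft_l1');print(np.round(r.x,4),np.round(r.fun.reshape(-1,2),1).tolist())
r2=least_squares(lambda q:f(np.r_[q,.085,-.108]),[.54,.25]);print(np.round(r2.x,4),r2.cost,np.round(r2.fun.reshape(-1,2),1).tolist())
p=r.x;R=(Ro.from_euler('z',-.108)*Ro.from_euler('y',-np.radians(35))).as_matrix();P=R@[0,0,.042]+p[:3];print('P',P, 'mid ring',tri(s(108,61),t(530,250)))
for q in((474,310),(729,347),(695,600),(442,565)):print('warmer corner',onz('top',jt(*q),.022))
go(P[0],P[1],.2,180-6.2)
E
```

```text
[ 0.5374  0.2572  0.0897 -0.116 ] [[0.0, -0.1], [-0.4, -0.5], [-0.8, -0.4], [0.9, 0.2], [0.4, 0.4], [-0.4, 0.3]]
[0.5382 0.2596] 2.4615179019770297 [[-0.3, -0.3], [-0.3, 0.3], [-1.2, -0.5], [0.5, -0.0], [0.5, 1.1], [-0.5, 1.0]]
P [0.51343052 0.25976749 0.12409677] mid ring (array([0.4968, 0.2626, 0.146 ]), array([-0.2,  0. ,  0.1, -0.2]))
warmer corner [ 0.5666 -0.1943]
warmer corner [ 0.5461 -0.3414]
warmer corner [ 0.4014 -0.319 ]
warmer corner [ 0.4202 -0.1751]
t 0.1 tcp [0.2195 0.5041 0.2307] [-179.9   -0.   156.5] open 0.0854 grip 0.0 F [0.4 0.3 0.1]
slide [-367.  -106.6   30.8] dist 383.4 yaw -0.303
```

```bash
python3 -m handwheel '{"gripper":[1,1,1,1,1,1,1,1],"slide":[[-36,-11,0],[-36,-11,0],[-36,-11,0],[-36,-11,0],[-36,-11,0],[-36,-11,0],[-36,-11,0],[-36,-11,0]],"yaw":[0,0,0,0,0,-0.1,-0.1,-0.1]}' 20; python3 -c "
from h import *
go(.5135,.259,.19,173.8)"
```

```text
time: 0.77
ee_pos: [0.4561, 0.3159, 0.2314]
tcp_rot: [-180.0, -0.0, 173.9]
wrist_force: [-0.3, 1.0, -0.2]
opening: 0.0856
grasp_force: 0.0
t 0.77 tcp [0.4561 0.3159 0.2314] [-180.    -0.   173.9] open 0.0856 grip 0.0 F [-0.3  1.  -0.2]
slide [-63.1 -50.5  41.4] dist 90.8 yaw 0.002
```

```bash
python3 -m handwheel '{"gripper":[1,1,1,1,1],"slide":[[-21,-17,0],[-21,-17,0],[-21,-17,10],[0,0,20],[0,0,12]],"yaw":[0,0,0,0,0]}' 20; python3 - <<'E'
from h import *
go(.5135,.259,.104,173.8)
from workcell import camera
ims=[]
for n,u,v in(('scene',182,108),('top',118,200)):
    c=camera(n);ims.append(cv2.resize(c['img'][v:v+80,u:u+80,::-1],(400,400),interpolation=cv2.INTER_CUBIC))
cv2.imwrite('pics/a1.png',np.hstack(ims))
E
```

```text
time: 1.18
ee_pos: [0.5128, 0.2585, 0.1872]
tcp_rot: [-179.9, -0.1, 173.5]
wrist_force: [-0.1, 0.8, -1.0]
opening: 0.0854
grasp_force: 0.0
t 1.18 tcp [0.5128 0.2585 0.1872] [-1.799e+02 -1.000e-01  1.735e+02] open 0.0854 grip 0.0 F [-0.1  0.8 -1. ]
slide [-0.7  0.6 83.2] dist 83.2 yaw -0.005
```

View pics/a1.png

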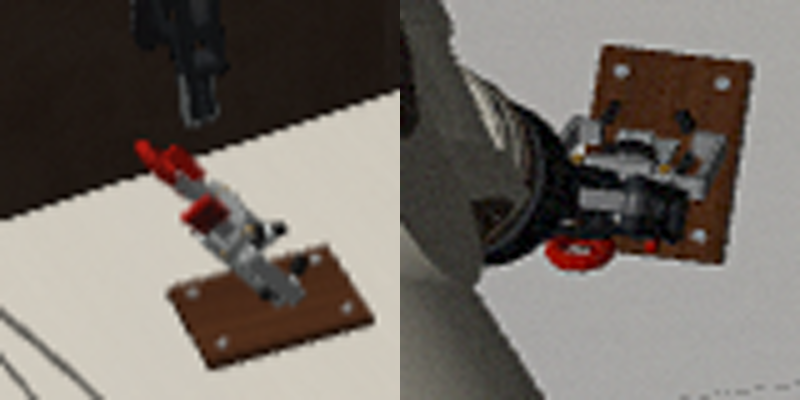

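The gripper is centred above the lifter. The near finger at (200,115) stands above and outside the near grip at (205,210), so I'll descend and squeeze.

```bash
python3 -m handwheel '{"gripper":[1,1,1,1,-1,-1,-1,-1],"slide":[[0,0,26],[0,0,26],[0,0,21],[0,0,10],[0,0,0],[0,0,0],[0,0,0],[0,0,0]],"yaw":[0,0,0,0,0,0,0,0]}' 22;  python3 -m handwheel '{"gripper":[-1,-1,-1,-1],"slide":[[0,0,0],[0,0,0],[0,0,0],[0,0,0]],"yaw":[0,0,0,0]}' 22; python3 - <<'E'
from h import *
go(.5135,.259,.104,173.8)
from workcell import camera
ims=[]
for n,u,v in(('scene',182,108),('top',118,200)):
    c=camera(n);ims.append(cv2.resize(c['img'][v:v+80,u:u+80,::-1],(400,400),interpolation=cv2.INTER_CUBIC))
cv2.imwrite('pics/a2.png',np.hstack(ims))
E
```

```text
time: 1.95
ee_pos: [0.513, 0.261, 0.11]
tcp_rot: [179.8, 0.2, 173.7]
wrist_force: [-2.7, -0.6, 12.4]
opening: 0.0388
grasp_force: 9.0
time: 2.28
ee_pos: [0.5131, 0.261, 0.1102]
tcp_rot: [179.8, 0.2, 173.7]
wrist_force: [-4.1, 0.3, 9.9]
opening: 0.0368
grasp_force: 24.9
t 2.28 tcp [0.5131 0.261  0.1102] [179.8   0.2 173.7] open 0.0368 grip 24.9 F [-4.1  0.3  9.9]
slide [-0.6 -2.   6.2] dist 6.6 yaw -0.002
```

View pics/a2.png

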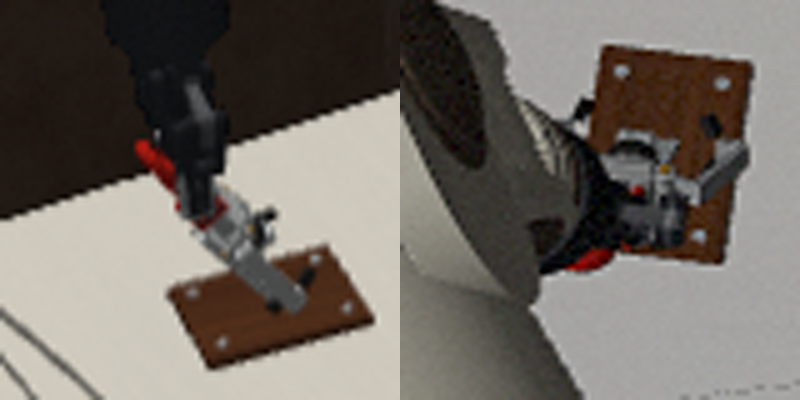

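The jaws are squeezed fully open: opening 37 mm, grip 25 N, arms spread in both views. Now I'll draw it off along its axis.

```bash
python3 -m handwheel '{"gripper":[-1,-1,-1,-1,-1,-1,-1,-1],"slide":[[4,0,-6],[8,0,-12],[12,0,-17],[12,0,-17],[14,0,-20],[14,0,-20],[14,0,-20],[0,0,0]],"yaw":[0,0,0,0,0,0,0,0]}'; python3 - <<'E'
from h import *
go(.36,-.24,.23,172.6)
from workcell import camera
ims=[]
for n,u,v in(('scene',142,48),('top',98,200)):
    c=camera(n);ims.append(cv2.resize(c['img'][v:v+120,u:u+100,::-1],(400,480),interpolation=cv2.INTER_CUBIC))
cv2.imwrite('pics/a3.png',np.hstack(ims))
E
```

```text
time: 3.05
ee_pos: [0.4337, 0.2696, 0.2244]
tcp_rot: [179.7, 0.3, 173.7]
wrist_force: [0.0, 0.4, -1.2]
opening: 0.0372
grasp_force: 24.5
t 3.05 tcp [0.4337 0.2696 0.2244] [179.7   0.3 173.7] open 0.0372 grip 24.5 F [ 0.   0.4 -1.2]
slide [  17.5 -514.6   -8. ] dist 514.9 yaw 0.02
```

View pics/a3.png

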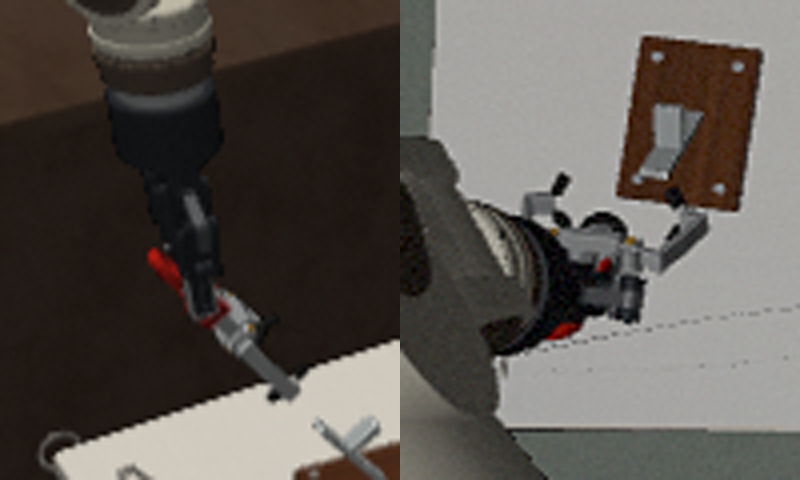

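The lifter is off the rest and still leans 35° in the grip, as expected. The rest's strip now stands free: its top edge is near (318,423) in the scene crop and (654,177) in the top crop. That edge is fixed and 85 mm high, and it is narrow enough to pass between the open jaws, so it will push the foot back and right the lifter better than the warmer edge. I'll locate it.

```bash
python3 - <<'E'
from h import *
a=lambda x,y:np.array([142+(x+.5)/4-.5,48+(y+.5)/4-.5]);b=lambda x,y:np.array([98+(x-400+.5)/4-.5,200+(y+.5)/4-.5])
print(tri(a(318,423),b(654,177)),onz('top',b(654,177),.085),onz('scene',a(318,423),.085))
from workcell import camera
im=[cv2.resize(camera(n)['img'][v:v+50,u:u+50,::-1],(400,400),interpolation=cv2.INTER_CUBIC) for n,u,v in(('scene',205,140),('top',145,205))]
cv2.imwrite('pics/a4.png',np.hstack(im))
E
```

```text
(array([0.5169, 0.2587, 0.0873]), array([-0.2,  0. ,  0.1, -0.2])) [0.5166 0.2594] [0.5188 0.2612]
```

View pics/a4.png

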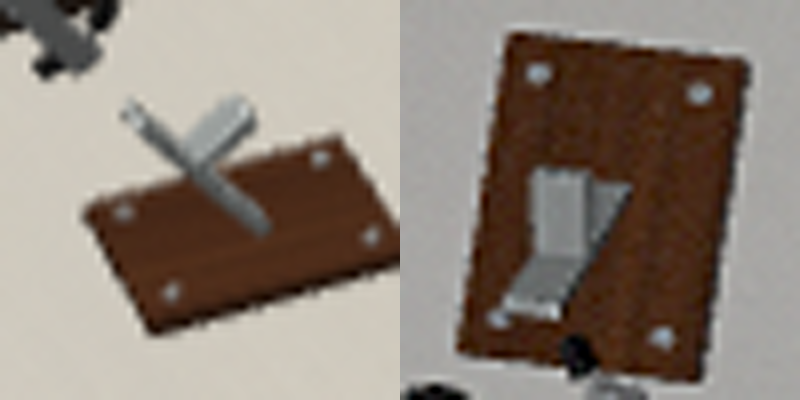

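```bash
python3 -m handwheel '{"gripper":[-1,-1,-1,-1,-1,-1,-1],"slide":[[0,-2,30],[0,-1,30],[0,0,30],[0,0,24],[-12,0,0],[-12,0,0],[-8,0,0]],"yaw":[0,0,0,0,0,0,0]}'; python3 -m handwheel '{"gripper":[-1,-1,-1,-1,-1,-1],"slide":[[-5,0,0],[-5,0,0],[-5,0,0],[-5,0,0],[-5,0,0],[0,0,0]],"yaw":[0,0,0,0,0,0]}'; python3 - <<'E'
from h import *
go(.5,.259,.11)
from workcell import camera
im=[cv2.resize(camera(n)['img'][v:v+80,u:u+80,::-1],(400,400),interpolation=cv2.INTER_CUBIC) for n,u,v in(('scene',180,108),('top',125,195))]
cv2.imwrite('pics/a5.png',np.hstack(im))
E
```

```text
time: 3.83
ee_pos: [0.4683, 0.2621, 0.1053]
tcp_rot: [180.0, 0.1, 173.6]
wrist_force: [-0.8, -0.3, -0.8]
opening: 0.037
grasp_force: 24.4
time: 4.33
ee_pos: [0.49, 0.2598, 0.1072]
tcp_rot: [179.9, -0.1, 173.7]
wrist_force: [-16.7, -1.4, 17.5]
opening: 0.0369
grasp_force: 26.1
t 4.33 tcp [0.49   0.2598 0.1072] [ 1.799e+02 -1.000e-01  1.737e+02] open 0.0369 grip 26.1 F [-16.7  -1.4  17.5]
slide [-10.    0.3  -2.8] dist 10.4 yaw None
```

View pics/a5.png

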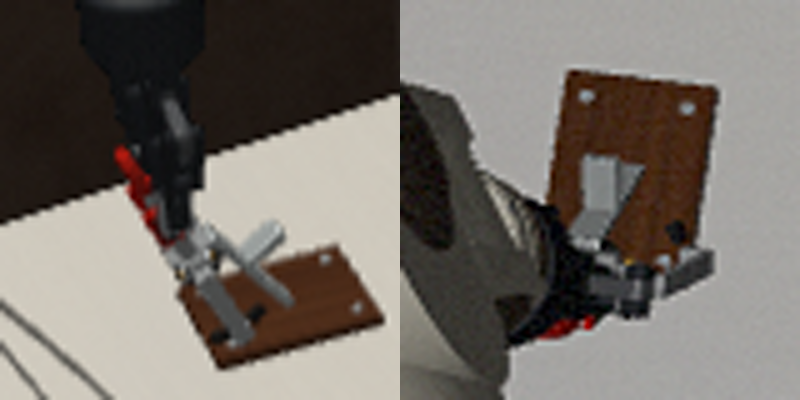

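The foot is being pushed back by the strip. The lean is clearly smaller: the ring shows at (122,152), and the near jaw's two black tips are at (222,338) and (256,312). I'll work out the angle from those points.

```bash
python3 - <<'E'
from h import *
T=np.array([.49,.2598,.1072+.0125])
for th in(35,25,20,15,10,5,0,-5):
    R=(Ro.from_euler('z',-.108)*Ro.from_euler('y',-np.radians(th))).as_matrix()
    f=lambda x,y,z:np.round((proj('scene',R@np.array([x,y,z-.043])+T)-[180,108]+.5)*5).astype(int).tolist()
    print(th,'ringtop',f(0,0,.085),'tips',f(-.021,-.045,-.052),f(.021,-.045,-.052),'arm',f(0,-.058,-.052))
E
```

```text
35 ringtop [121, 166] tips [253, 334] [300, 292] arm [284, 325]
25 ringtop [130, 158] tips [231, 347] [283, 311] arm [264, 340]
20 ringtop [135, 155] tips [219, 352] [274, 319] arm [253, 347]
15 ringtop [140, 152] tips [207, 356] [264, 327] arm [242, 353]
10 ringtop [146, 150] tips [195, 360] [253, 335] arm [231, 359]
5 ringtop [151, 148] tips [182, 363] [242, 341] arm [219, 363]
0 ringtop [157, 146] tips [170, 364] [231, 347] arm [207, 367]
-5 ringtop [162, 145] tips [158, 365] [219, 352] arm [195, 370]
```

```bash
python3 -m handwheel '{"gripper":[-1,-1,-1,-1,-1,-1],"slide":[[-4,0,-1],[-4,0,-1],[-4,0,-1],[-2,0,0],[0,0,0],[0,0,0]],"yaw":[0,0,0,0,0,0]}'; python3 - <<'E'
from h import *
go(.5,.259,.11)
from workcell import camera
im=[cv2.resize(camera(n)['img'][v:v+80,u:u+80,::-1],(400,400),interpolation=cv2.INTER_CUBIC) for n,u,v in(('scene',180,108),('top',125,195))]
cv2.imwrite('pics/a6.png',np.hstack(im))
E
```

```text
time: 4.93
ee_pos: [0.505, 0.2581, 0.11]
tcp_rot: [179.9, 0.1, 173.7]
wrist_force: [-9.2, -1.7, 11.8]
opening: 0.0373
grasp_force: 26.0
t 4.93 tcp [0.505  0.2581 0.11  ] [1.799e+02 1.000e-01 1.737e+02] open 0.0373 grip 26.0 F [-9.2 -1.7 11.8]
slide [ 5.   0.3 -0. ] dist 5.0 yaw None
```

View pics/a6.png

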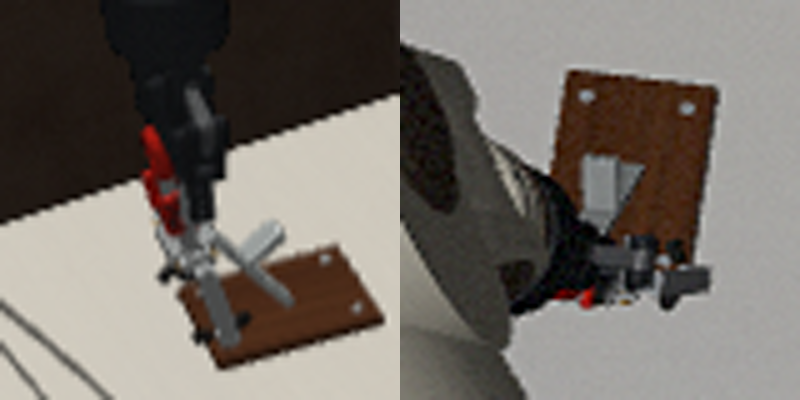

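The near jaw's tips are now at (205,338) and (243,318), a slope of 0.53 and so about 15° of lean. I'll push another 9 mm and measure the tips in code.

```bash
python3 -m handwheel '{"gripper":[-1,-1,-1,-1,-1],"slide":[[-4,0,-1],[-4,0,-1],[-3,0,0],[0,0,0],[0,0,0]],"yaw":[0,0,0,0,0]}'; cat >> h.py <<'E'
def tips(im,u0,v0,u1,v1,thr=45):
    "dark blobs in a window"
    m=(im[v0:v1,u0:u1].max(2)<thr).astype('uint8');k,l,st,ce=cv2.connectedComponentsWithStats(m)
    return [(np.round(ce[i]+[u0,v0],1).tolist(),int(st[i,4])) for i in range(1,k) if st[i,4]>3]
E
python3 - <<'E'
from h import *
go(.5,.259,.11)
from workcell import camera
for thr in (40,60):
    a=cv2.resize(cv2.imread('pics/a6.png')[:,:400,::-1],(80,80),interpolation=cv2.INTER_AREA)
    print('a6',[(np.add(c,[180,108]).tolist(),n) for c,n in tips(a,25,50,65,75,thr)])
    n=camera('scene')['img'];print('now',tips(n,205,158,245,183,thr))
np.save('n7.npy',n)
E
```

```text
time: 5.45
ee_pos: [0.5162, 0.2569, 0.1111]
tcp_rot: [179.9, 0.1, 173.7]
wrist_force: [-4.4, -0.7, 4.5]
opening: 0.0369
grasp_force: 25.2
t 5.45 tcp [0.5162 0.2569 0.1111] [1.799e+02 1.000e-01 1.737e+02] open 0.0369 grip 25.2 F [-4.4 -0.7  4.5]
slide [16.3  0.3  1.1] dist 16.4 yaw None
a6 [([213.0, 162.5], 4), ([228.2, 171.6], 5), ([220.2, 174.6], 5)]
now [([214.4, 161.1], 7), ([217.5, 174.8], 4)]
a6 [([214.8, 162.4], 10), ([228.1, 171.3], 12), ([220.4, 174.4], 11), ([233.9, 177.5], 37)]
now [([214.8, 161.0], 12), ([210.0, 162.2], 6), ([226.1, 171.9], 8), ([217.7, 174.3], 9), ([233.4, 177.6], 37)]
```

Measured tip slope is 0.29, so the lifter is upright within a few degrees. Back off, raise and head for the jar.

```bash
python3 -m handwheel '{"gripper":[-1,-1,-1,-1,-1,-1,-1,-1],"slide":[[10,0,0],[14,0,0],[8,0,-15],[0,0,-30],[0,0,-35],[0,0,-35],[0,0,-30],[0,0,-15]],"yaw":[0,0,0,0,0,0,0,0]}'; python3 -m handwheel '{"gripper":[-1,-1,-1,-1,-1,-1,-1,-1],"slide":[[0,-20,0],[0,-30,0],[0,-36,0],[0,-36,0],[0,-36,0],[0,-36,0],[0,-36,0],[0,-36,0]],"yaw":[0,0,0,0,0,0,0,0]}'; python3 -c "
from h import *
go(.489,-.25,.27,173.7)"
```

```text
time: 6.22
ee_pos: [0.4844, 0.2605, 0.2741]
tcp_rot: [179.8, 0.3, 173.7]
wrist_force: [-0.4, 1.2, -1.9]
opening: 0.0372
grasp_force: 24.8
time: 6.88
ee_pos: [0.454, -0.0057, 0.2699]
tcp_rot: [-180.0, 0.1, 173.7]
wrist_force: [1.4, -0.0, -1.8]
opening: 0.037
grasp_force: 24.8
t 6.88 tcp [ 0.454  -0.0057  0.2699] [-1.800e+02  1.000e-01  1.737e+02] open 0.037 grip 24.8 F [ 1.4 -0.  -1.8]
slide [-6.170e+01 -2.389e+02  1.000e-01] dist 246.8 yaw -0.001
```

```bash
python3 -m handwheel '{"gripper":[-1,-1,-1,-1,-1,-1,-1,-1],"slide":[[-9,-36,0],[-9,-36,0],[-9,-36,0],[-9,-36,0],[-9,-34,0],[-9,-30,0],[-6,-22,0],[0,0,0]],"yaw":[0,0,0,0,0,0,0,0]}'; python3 - <<'E'
from h import *
go(.489,-.25,.27,173.7)
from workcell import camera
a=camera('scene')['img'];b=camera('top')['img'];np.save('a8.npy',a);np.save('b8.npy',b)
T=np.array([.489,-.25,.282])
R=Ro.from_euler('z',-.108).as_matrix();f=lambda n,x,y,z:np.round(proj(n,R@np.array([x,y,z-.043])+T)).astype(int)
for n in('scene','top'):print(n,[f(n,*p).tolist() for p in((0,0,-.025),(-.021,-.045,-.052),(.021,-.045,-.052),(-.021,.045,-.052),(.021,.045,-.052))])
c=f('scene',0,0,-.025);im1=cv2.resize(a[c[1]-60:c[1]+40,c[0]-50:c[0]+50,::-1],(400,400),interpolation=cv2.INTER_CUBIC)
d=f('top',0,0,-.025);im2=cv2.resize(b[d[1]-50:d[1]+50,d[0]-50:d[0]+50,::-1],(400,400),interpolation=cv2.INTER_CUBIC)
print(c-[50,60],d-50);cv2.imwrite('pics/a8.png',np.hstack([im1,im2]))
E
```

```text
time: 7.55
ee_pos: [0.4889, -0.2431, 0.2687]
tcp_rot: [-179.9, -0.0, 173.5]
wrist_force: [0.2, 0.5, -2.4]
opening: 0.0372
grasp_force: 24.8
t 7.55 tcp [ 0.4889 -0.2431  0.2687] [-179.9   -0.   173.5] open 0.0372 grip 24.8 F [ 0.2  0.5 -2.4]
slide [-0.8 -6.8 -1.3] dist 7.0 yaw -0.004
scene [[299, 225], [299, 248], [315, 243], [283, 223], [298, 218]]
top [[355, 252], [370, 263], [372, 246], [335, 259], [336, 242]]
[249 165] [305 202]
```

View pics/a8.png

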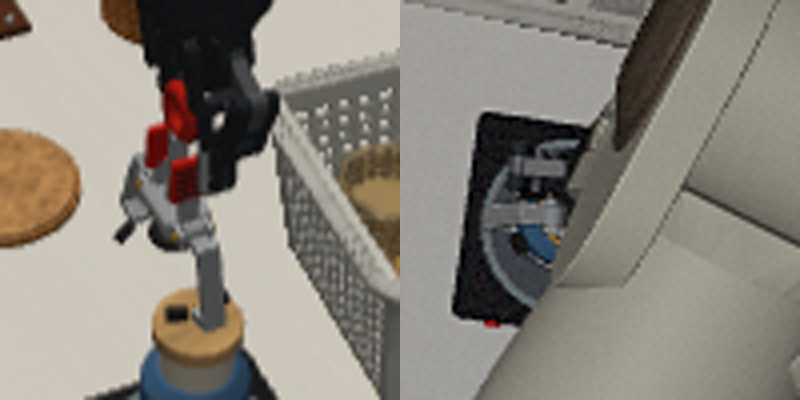

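The scene crop shows the lifter nearly upright over the jar. The ring is at (178,110), the near grip at (185,180), the foot at (166,236) and the near tips at (177,313) and (228,298). It sits some way to -x of the fingers, so I'll fit its offset from the TCP.

```bash
cat > fit.py <<'E'
from h import *
def lfit(obs,tcp,yaw,free_y=False):
    def pts(p):
        R=(Ro.from_euler('z',np.radians(yaw-180))*Ro.from_euler('y',-np.radians(p[2]*1000))).as_matrix()
        o=np.array(tcp)+Ro.from_euler('z',np.radians(yaw-180)).apply([p[0],p[3] if free_y else 0,p[1]])
        return R,o
    def f(p):
        R,o=pts(p);return np.concatenate([proj('scene',R@np.array(X)+o)-uv for X,uv in obs]+([[p[3]*200]] if free_y else []))
    r=least_squares(f,[0,-.03,.0,0][:4 if free_y else 3],loss='soft_l1',x_scale=[.01,.01,.01,.01][:4 if free_y else 3])
    R,o=pts(r.x);print('dx,dz(mm),tilt(deg)',np.round(r.x*1000,1),'origin',np.round(o,4),'pad',np.round(R@[0,0,-.025]+o,4),'res',np.round(r.fun,1).tolist());return R,o
E
python3 - <<'E'
from fit import *
a=np.load('a8.npy').astype(int);w=a[165:265,249:349];m=((w[...,0]>90)&(w[...,1]<60)&(w[...,2]<60)).astype('uint8')
k,l,st,ce=cv2.connectedComponentsWithStats(m)
for i in range(1,k):
    if st[i,4]>4:print(st[i],ce[i]*4)
g=lambda x,y:np.array([249+(x+.5)/4-.5,165+(y+.5)/4-.5])
base=[((0,0,.072),g(178,110)),((0,0,-.022),g(166,238)),((0,-.019,.035),g(185,180)),((-.018,-.037,-.052),g(177,313)),((.018,-.037,-.052),g(228,298))]
for fy in(0,1):
  lfit(base,[.4889,-.2431,.2687],173.5,fy);lfit(base[:3],[.4889,-.2431,.2687],173.5,fy)
E
```

```text
[26  3  3  4  6] [109.33333333  18.        ]
[37 20 11 14 64] [173.25 109.25]
[43 39  6  4 16] [181. 162.]
dx,dz(mm),tilt(deg) [-14.9 -22.1   0.3] origin [ 0.4741 -0.2414  0.2466] pad [ 0.4743 -0.2414  0.2216] res [-0.6, 0.3, 1.8, -2.0, 1.0, 0.2, -1.3, 0.8, -0.3, -0.2]
dx,dz(mm),tilt(deg) [-18.8 -22.4  -3.9] origin [ 0.4702 -0.241   0.2463] pad [ 0.4685 -0.2408  0.2214] res [-0.1, 0.3, -0.4, -1.2, 0.5, 0.5]
dx,dz(mm),tilt(deg) [-14.9 -22.    0.3  -0.1] origin [ 0.4741 -0.2415  0.2467] pad [ 0.4742 -0.2415  0.2217] res [-0.7, 0.3, 1.8, -2.0, 1.0, 0.2, -1.3, 0.8, -0.3, -0.2, -0.0]
dx,dz(mm),tilt(deg) [-19.  -21.9  -3.9  -0.5] origin [ 0.4699 -0.2414  0.2468] pad [ 0.4683 -0.2412  0.2219] res [-0.1, 0.3, -0.4, -1.2, 0.5, 0.5, -0.1]
```

```bash
python3 -m handwheel '{"gripper":[-1,-1,-1,-1,-1,-1,-1],"slide":[[-9,-3,0],[-8,-3,0],[0,0,12],[0,0,15],[0,0,12],[0,0,6],[0,0,0]],"yaw":[0,0,0,0,0,0,0]}'; python3 - <<'E'
from h import *
go(.5049,-.2517,.2,173.7)
from workcell import camera
a=camera('scene')['img'];np.save('a9.npy',a)
w=a[205:275,262:332].astype(int);r,g,b=w[...,0],w[...,1],w[...,2]
def ch(p):
    r,g,b=p
    if r>90 and g<60:return 'R'
    if max(p)<50:return '#'
    if r-b>35:return 'o'
    if b-r>15:return 'b'
    return '.' if max(p)>175 else '-'
for i in range(0,70):print(205+i,''.join(ch(w[i,j]) for j in range(70)))
E
```

```text
time: 8.23
ee_pos: [0.5048, -0.2464, 0.2232]
tcp_rot: [180.0, -0.1, 173.7]
wrist_force: [-0.6, -0.8, -1.8]
opening: 0.0368
grasp_force: 24.8
t 8.23 tcp [ 0.5048 -0.2464  0.2232] [ 1.800e+02 -1.000e-01  1.737e+02] open 0.0368 grip 24.8 F [-0.6 -0.8 -1.8]
slide [-0.7 -5.3 23.2] dist 23.8 yaw 0.0
205 oooooo............................oRRooRo#########-#####--#####---.---
206 ooooooo...........................oRRRoRR########-#############---..-.
207 ooooooo...........................-RRRRRRo#####-.-############-.---.--
208 ooooooo.........................ooRRRRRoRo-###-..-############--.--..-
209 ooooooo.......................ooooRRRRRooo####---############-------..
210 ooooooo.......................oRRRRRRRRooo####---############--------.
211 oooooooo......................RRRooooRooooo#################---------.
212 ooooooo-.....................oooooo---oooR-#################----------
213 ooooooo-.....................oooooo-----o.-################-----------
214 ooooooo......................-ooooo------.--###############-----------
215 oooooo-....................---ooooo------.-########
[... 3744 characters left out ...]
bbbb----###-.............
266 .-----##########------bbbbbbbbbbbbbbbbbbbbbbbbbbb-----###-............
267 ---############-------bbbbbbbbbbbbbbbbbbbbbbbbbbb------##--...........
268 -#############---------bbbbbbbbbbbbbbbbbbbbbbbbbb-------##-...........
269 ##############---------bbbbbbbbbbbbbbbbbbbbbbbbbb-------###-..........
270 ##############----------bbbbbbbbbbbbbbbbbbbbbbbb---------##--.........
271 #############------------bbbbbbbbbbbbbbbbbbbbbb-----------##-.........
272 -###########--------------bbbbbbbbbbbbbbbbbbbb------------##--........
273 .###########----------b----bbbbbbbbbbbbbbbbbb--------------##-........
274 .-##########----------bb----bbbbbbbbbbbbbbb-----b----------###-.......
```

```bash
python3 - <<'E'
from fit import *
for z in(.172,.176,.180):
    print(z,proj('scene',[.489,-.2444,z]),'world xy if (298,234.5):',onz('scene',np.array([298,234.5]),z))
print('lid',proj('scene',[.4888,-.2499,.1433]))
# foot, near tips, far tip, grip centroid, rear/front
base=[((0,0,-.025),np.array([298,234.5])),((-.018,-.037,-.052),np.array([299,254])),((0,-.019,.035),np.array([301.,222.])),((-.018,.037,-.052),np.array([285.5,234]))]
lfit(base,[.5048,-.2464,.2232],173.7,0);lfit(base,[.5048,-.2464,.2232],173.7,1)
E
```

```text
0.172 [297.23375147 235.73544643] world xy if (298,234.5): [ 0.4928 -0.2419]
0.176 [297.27798674 234.6193026 ] world xy if (298,234.5): [ 0.4907 -0.245 ]
0.18 [297.3224431 233.4975804] world xy if (298,234.5): [ 0.4886 -0.2481]
lid [298.04891407 245.03376243]
dx,dz(mm),tilt(deg) [-15.3 -20.9   3.8] origin [ 0.4896 -0.2447  0.2023] pad [ 0.4913 -0.2449  0.1773] res [0.2, -0.5, -0.3, 0.2, 0.0, 0.4, 0.1, -0.1]
dx,dz(mm),tilt(deg) [-15.3 -20.9   3.8  -0. ] origin [ 0.4896 -0.2448  0.2023] pad [ 0.4912 -0.2449  0.1774] res [0.2, -0.5, -0.3, 0.2, 0.0, 0.4, 0.1, -0.1, -0.0]
```

```bash
python3 -m handwheel '{"gripper":[-1,-1,-1,-1,-1,-1,-1],"slide":[[1,-5,0],[0,0,0],[0,0,8],[0,0,8],[0,0,8],[0,0,4],[0,0,0]],"yaw":[0,0,0,0,0,0,0]}'; python3 -m handwheel '{"gripper":[-1,-1,-1,-1],"slide":[[0,0,2],[0,0,1.5],[0,0,1.5],[0,0,0]],"yaw":[0,0,0,0]}'
```

```text
time: 8.87
ee_pos: [0.5029, -0.2519, 0.1946]
tcp_rot: [180.0, -0.1, 173.6]
wrist_force: [-0.0, -0.1, -2.3]
opening: 0.0367
grasp_force: 24.8
time: 9.2
ee_pos: [0.5039, -0.2523, 0.1934]
tcp_rot: [-179.9, 0.2, 173.7]
wrist_force: [-1.8, 2.1, 8.4]
opening: 0.0369
grasp_force: 25.3
```

```bash
python3 -m handwheel '{"gripper":[-1,-1],"slide":[[0,0,1],[0,0,0]],"yaw":[0,0]}';  python3 - <<'E'
from h import *
go(.5029,-.252,.19,173.7)
from workcell import camera
a=camera('scene')['img'];np.save('a10.npy',a)
w=a[205:268,270:325].astype(int)
def ch(p):
    r,g,b=p
    if r>90 and g<60:return 'R'
    if max(p)<50:return '#'
    if r-b>35:return 'o'
    if b-r>15:return 'b'
    return '.' if max(p)>175 else '-'
for i in range(w.shape[0]):print(205+i,''.join(ch(w[i,j]) for j in range(w.shape[1])))
E
```

```text
time: 9.37
ee_pos: [0.5041, -0.2524, 0.1933]
tcp_rot: [-179.9, 0.3, 173.7]
wrist_force: [-2.0, 2.0, 13.4]
opening: 0.0369
grasp_force: 25.5
t 9.37 tcp [ 0.5041 -0.2524  0.1933] [-179.9    0.3  173.7] open 0.0369 grip 25.5 F [-2.   2.  13.4]
slide [1.3 0.3 3.3] dist 3.6 yaw -0.001
205 .......................---#######################------
206 .........................-##################---##------
207 .........................-##################---#-------
208 .........................-##################-----------
209 .........................-##oRR#############-----------
210 .........................-#oRRRR#############----------
211 ..........................#RRRRR#############----------
212 ..........................-ooRRR##############---------
213 ..........................ooooRRo###--########---------
214 ..........................ooooRRo####-#########-----##-
215 ..........................-ooooRo##############-----###
216 ..........................-oRRRRR#########-#####----###
217 ..........................-RRRRRR########--######-#####
218 ..........................-RRRRRRR#
[... 2260 characters left out ...]
bbbb-------oooooo---------##-...........
257 ..............bbbbb----------------------##-...........
258 ..............bbbbbb---------------------###-..........
259 ..............bbbbbbb--------------------###--.........
260 ............--bbbbbbb--------------------####-.........
261 .........----#bbbbbbbb-------------b-----#####-........
262 ......----###-bbbbbbbbbbb-----##-bb------#####--.......
263 ...----#####--bbbbbbbbbbbbb######b--------#####-.......
264 ----#######---bbbbbbbbbbbbb######b---------#####-......
265 -########-----bbbbbbbbbbbbb######b-----------###-......
266 ########------bbbbbbbbbbbbbbbbbbbb------------###-.....
267 ########-------bbbbbbbbbbbbbbbbbbbb------------##--....
```

The foot is centred on the lid within about 3 mm and pressing. Release.

```bash
python3 -m handwheel '{"gripper":[1,1,1,1,1,1,1,1],"slide":[[0,0,0],[0,0,0],[0,0,0],[0,0,0],[0,0,0],[0,0,0],[0,0,0],[0,0,0]],"yaw":[0,0,0,0,0,0,0,0]}';  python3 - <<'E'
from h import *
go(.5029,-.252,.19,173.7)
from workcell import camera
a=camera('scene')['img'];np.save('a11.npy',a)
w=a[200:268,270:325].astype(int)
def ch(p):
    r,g,b=p
    if r>90 and g<60:return 'R'
    if max(p)<50:return '#'
    if r-b>35:return 'o'
    if b-r>15:return 'b'
    return '.' if max(p)>175 else '-'
for i in range(w.shape[0]):print(200+i,''.join(ch(w[i,j]) for j in range(w.shape[1])))
E
```

```text
time: 10.08
ee_pos: [0.5034, -0.2521, 0.1902]
tcp_rot: [180.0, -0.0, 173.6]
wrist_force: [-0.6, 0.2, 0.4]
opening: 0.0853
grasp_force: 0.0
t 10.08 tcp [ 0.5034 -0.2521  0.1902] [180.   -0.  173.6] open 0.0853 grip 0.0 F [-0.6  0.2  0.4]
slide [0.5 0.1 0.2] dist 0.6 yaw -0.001
200 ....................-###########################------.
201 .....................###########################-------
202 .....................-##########################-------
203 ......................--########################-------
204 ......................---########################------
205 ......................--####################--##-------
206 ......................-####################----##------
207 ......................-####################-----#------
208 ......................-#####################-----------
209 ......................-#####oo#--############----------
210 ......................-####RRRRo.#############---------
211 ......................-###oRRRRoo-#############------##
212 ......................-###ooRRRRR-#########--###----###
213 ......................-###oooRRRRo#####
[... 2556 characters left out ...]
bbbb------ooooooo--------b##-...........
257 ..............bbbbb--------------------bb##-...........
258 ..............bbbbbb-------------------bbb##-..........
259 ..............bbbbbb-----#####---------bbb##--.........
260 ............--bbbbbbb----#####---------bbb###-.........
261 .........----#bbbbbbbb---#####---------bb#####-........
262 ......----###-bbbbbbbbbbb--------------bb#####--.......
263 ...----#####--bbbbbbbbbbbbbbbbbb-------bb######-.......
264 ----#######--bbbbbbbbbbbbbbbbbbbb------#bb-#####-......
265 -########-----bbbbbbbbbbbbbbbbbbbb----bbb----###-......
266 ########------bbbbbbbbbbbbbbbbbbbb-bbbbbb-----###-.....
267 #######-------bbbbbbbbbbbbbbbbbbbbbbbbbbb------##--....
```

The jaws are closed round the neck (near tip at (297,260)) and the fingers are clear. I'll raise the gripper and measure the ring.

```bash
python3 -m handwheel '{"gripper":[1,1,1,1,1,1,1,1],"slide":[[0,0,0],[0,0,0],[0,0,-10],[0,0,-20],[0,0,-30],[0,0,-35],[0,0,-25],[0,0,0]],"yaw":[0,0,0,0,0,0,0,0]}';  python3 - <<'E'
from h import *
go(.489,-.25,.29)
from workcell import camera,sensors
print(sensors.get_obs()['q'])
a=camera('scene')['img'];b=camera('top')['img'];np.save('a12.npy',a)
def ch(p):
    r,g,b=p
    if r>90 and g<60:return 'R'
    if max(p)<50:return '#'
    if r-b>35:return 'o'
    if b-r>15:return 'b'
    return '.' if max(p)>175 else '-'
w=a[192:262,270:325].astype(int)
for i in range(w.shape[0]):print(192+i,''.join(ch(w[i,j]) for j in range(w.shape[1])))
t=b.astype(int);m=((t[...,0]>90)&(t[...,1]<60)&(t[...,2]<60)).astype('uint8');k,l,st,ce=cv2.connectedComponentsWithStats(m)
for i in range(1,k):
    if st[i,4]>3:print('top red',st[i],ce[i])
for X in((.489,-.25,.241),(.489,-.25,.259)):print(proj('scene',X),proj('top',X))
E
```

```text
time: 10.8
ee_pos: [0.504, -0.2524, 0.3167]
tcp_rot: [-179.8, 0.4, 173.7]
wrist_force: [-0.5, -0.8, 1.0]
opening: 0.0852
grasp_force: 0.0
t 10.8 tcp [ 0.504  -0.2524  0.3167] [-179.8    0.4  173.7] open 0.0852 grip 0.0 F [-0.5 -0.8  1. ]
slide [15.3  0.8 26.6] dist 30.7 yaw None
[-2.66041280e+01  9.50544387e+00  2.48011046e+01  1.04845243e+02
 -2.43443913e-03 -2.02548575e+01]
192 ..........................................----#######--
193 ..........................................----#######-.
194 ..........................................---########--
195 ..........................................----#######--
196 ..........................................---########--
197 ..........................................---#######-.-
198 ..........................................---#######-..
199 ..........................................---#####----.
200 ...........................................-----------.
201 ............................................--.----.---
202 ................................................---..--
203 ................................................----..-
2
[... 3152 characters left out ...]
ooo--------b##-...........
257 ..............bbbbb--------------------bb##-...........
258 ..............bbbbbb-------------------bbb##-..........
259 ..............bbbbbb-----#####---------bbb##--.........
260 ............--bbbbbbb----#####---------bbb###-.........
261 .........----#bbbbbbbbb--#####---------bb#####-........
top red [506  50   3   2   6] [507.   50.5]
top red [513  50   3   3   6] [513.66666667  50.83333333]
top red [343 246   3   9  22] [343.77272727 249.54545455]
top red [350 248   7   4  22] [353.18181818 249.40909091]
top red [327 282   3   2   5] [327.8 282.6]
[299.32580549 217.11553184] [356.81055192 251.09713303]
[299.56123602 211.58063387] [358.09323834 250.54739852]
```

```bash
python3 -m handwheel '{"gripper":[1,1,1,1,1,1,1,1],"slide":[[12.7,1.6,0],[0,0,0],[0,0,0],[0,0,0],[0,0,0],[0,0,0],[0,0,0],[0,0,0]],"yaw":[0,0.12,0.12,0.12,0.12,0.12,0.12,0.12]}'; python3 -m handwheel '{"gripper":[1,1,1,1,1,1,1,1],"slide":[[0,0,0],[0,0,0],[0,0,0],[0,0,0],[0,0,0],[0,0,0],[0,0,0],[0,0,0]],"yaw":[0.12,0.12,0.12,0.12,0.12,0.12,0.01,0]}'; python3 -c "
from h import *
go(.4915,-.2495,.228,83.7)"
```

```text
time: 11.57
ee_pos: [0.4907, -0.249, 0.3092]
tcp_rot: [-180.0, -0.1, 125.2]
wrist_force: [0.0, 0.1, 0.1]
opening: 0.0852
grasp_force: 0.0
time: 12.23
ee_pos: [0.4907, -0.249, 0.3095]
tcp_rot: [-179.9, -0.0, 83.9]
wrist_force: [-0.3, 0.1, -0.0]
opening: 0.0853
grasp_force: 0.0
t 12.23 tcp [ 0.4907 -0.249   0.3095] [-179.9   -0.    83.9] open 0.0853 grip 0.0 F [-0.3  0.1 -0. ]
slide [-0.5  0.9 81.5] dist 81.5 yaw 0.003
```

```bash
python3 -m handwheel '{"gripper":[1,1,1,1,1],"slide":[[0,0,25],[0,0,25],[0,0,20],[0,0,11],[0,0,0]],"yaw":[0,0,0,0,0]}' 40; python3 -m handwheel '{"gripper":[-1,-1,-1,-1,-1,-1,-1,-1],"slide":[[0,0,0],[0,0,0],[0,0,0],[0,0,0],[0,0,0],[0,0,0],[0,0,0],[0,0,0]],"yaw":[0,0,0,0,0,0,0,0]}' 40; python3 - <<'E'
from h import *
go(.4915,-.2495,.228,83.7)
from workcell import camera
a=camera('scene')['img']
def ch(p):
    r,g,b=p
    if r>90 and g<60:return 'R'
    if max(p)<50:return '#'
    if r-b>35:return 'o'
    if b-r>15:return 'b'
    return '.' if max(p)>175 else '-'
w=a[198:270,270:325].astype(int)
for i in range(0,w.shape[0],2):print(198+i,''.join(ch(w[i,j]) for j in range(w.shape[1])))
E
```

```text
time: 12.65
ee_pos: [0.4899, -0.2486, 0.2261]
tcp_rot: [-179.7, -0.1, 83.9]
wrist_force: [0.5, -0.8, -0.1]
opening: 0.0852
grasp_force: 0.0
time: 13.32
ee_pos: [0.4906, -0.2491, 0.2295]
tcp_rot: [-180.0, 0.0, 83.7]
wrist_force: [-2.5, 0.1, 2.3]
opening: 0.0088
grasp_force: 39.0
t 13.32 tcp [ 0.4906 -0.2491  0.2295] [-180.     0.    83.7] open 0.0088 grip 39.0 F [-2.5  0.1  2.3]
slide [-0.3  0.9  1.5] dist 1.7 yaw -0.0
198 ....-----#######-...-#######################--#####--..
200 ......########--.....-###########################-----.
202 .......-########--...-############-#############-------
204 .........-#########--#########################-.-------
206 ...........-############################-.......------.
208 .............-##########################........-------
210 ...............--##############o###--##..........------
212 ..................-##########--RR##--##..........------
214 ......................-#####--#RRR#--#-..........------
216 ....................oo-#####--#RRRo--#-...........-----
218 ....................oRo#####--#oRRo--.............-----
220 ..............
[... 781 characters left out ...]
..ooooooo####-o--------oo-..............
248 .................-ooooooooo###---------o-..............
250 ..................-ooooooooooooooo-------..............
252 ................-bb--ooooooooooooo-------..............
254 ...............bbbb---oooooooooooo------b--............
256 ..............-bbbb--------oooo---------b##-...........
258 ..............bbbbbb--------------------bb##-..........
260 ............--bbbbbbb----#####----------bb###-.........
262 ......----###-bbbbbbbbbbbb-----b--------b#####--.......
264 ----#######---bbbbbbbbbbbbbbbbbbb------bbb-#####-......
266 ########------bbbbbbbbbbbbbbbbbbbbbbbbbbb-----###-.....
268 ######---------bbbbbbbbbbbbbbbbbbbbbbbbbb-------##-....
```

The ring is pinched between the fingers (opening 8.8 mm, 39 N). Lift gently.

```bash
python3 -m handwheel '{"gripper":[-1,-1,-1,-1,-1,-1,-1,-1],"slide":[[0,0,0],[0,0,-3],[0,0,-6],[0,0,-10],[0,0,-12],[0,0,-12],[0,0,-8],[0,0,0]],"yaw":[0,0,0,0,0,0,0,0]}' 70; python3 - <<'E'
from h import *
go(.5,.0457,.28,83.7)
from workcell import camera
a=camera('scene')['img']
def ch(p):
    r,g,b=p
    if r>90 and g<60:return 'R'
    if max(p)<50:return '#'
    if r-b>35:return 'o'
    if b-r>15:return 'b'
    return '.' if max(p)>175 else '-'
w=a[186:290,265:330].astype(int)
for i in range(0,w.shape[0],2):print(186+i,''.join(ch(w[i,j]) for j in range(w.shape[1])))
E
```

```text
time: 14.03
ee_pos: [0.4916, -0.2494, 0.2825]
tcp_rot: [179.8, 0.1, 83.7]
wrist_force: [0.3, 0.1, -5.3]
opening: 0.0087
grasp_force: 68.3
t 14.03 tcp [ 0.4916 -0.2494  0.2825] [1.798e+02 1.000e-01 8.370e+01] open 0.0087 grip 68.3 F [ 0.3  0.1 -5.3]
slide [294.2 -24.    2.2] dist 295.2 yaw 0.0
186 ..............-#########---##########################------------
188 .................-###################-#########-.----------------
190 ...................-###################-######-.-----.-----------
192 .....................-##################---##-..------..-------..
194 .......................-############-RR##--##-...---.---.--------
196 ............................-#####---RRR#--##......--.---.--.----
198 ............................-#####---RRRR--##.......---.--..-----
200 ..........................ooo#####--#RRRR--#-.......---.---..----
202 o.........................oRo-####--#oRRoo-..........---..---.---
204 ooo.......................oRRRo##---#ooooR-..........-----.---..-
206 oooo......................-RRRRoR---ooooR............------..--..
208 oooo.......................oRRRR
[... 2133 characters left out ...]

270 ##########----------------bbbbbbbbbbbbbbbb------------##--.......
272 #########-----------------------bbbbb------------------##--......
274 #########-----------------------------------------------###-.....
276 o#######------------------------------------------------####-....
278 o#######-------------------------------------------------####-...
280 .-######-------------------------------------------------#####--.
282 ..-#####------------------------------------------------########-
284 ...-#####-----------------------------------------------#########
286 ....-#####---------------------------------------------##########
288 .....-#####-------------------------------------------###########
```

```bash
python3 -m handwheel '{"gripper":[-1,-1,-1,-1,-1,-1,-1,-1],"slide":[[8,-1,0],[14,-1,0],[20,-2,0],[24,-2,0],[24,-2,0],[24,-2,0],[24,-2,0],[24,-2,0]],"yaw":[0,0,0,0,0,0,0,0]}'; python3 -m handwheel '{"gripper":[-1,-1,-1,-1,-1,-1,-1,-1],"slide":[[24,-2,0],[24,-2,0],[24,-2,0],[24,-2,0],[16,-1,0],[10,-1,0],[6,0,0],[0,0,0]],"yaw":[0,0,0,0,0,0,0,0]}'; python3 -c "
from h import *
go(.5015,.0465,.2175,83.7)"
```

```text
time: 14.75
ee_pos: [0.4941, -0.0842, 0.2798]
tcp_rot: [-180.0, -0.0, 83.7]
wrist_force: [1.3, -0.4, -4.7]
opening: 0.0086
grasp_force: 68.2
time: 15.42
ee_pos: [0.4986, 0.0429, 0.28]
tcp_rot: [-180.0, -0.0, 83.8]
wrist_force: [1.1, -1.0, -5.1]
opening: 0.0084
grasp_force: 68.2
t 15.42 tcp [0.4986 0.0429 0.28  ] [-180.    -0.    83.8] open 0.0084 grip 68.2 F [ 1.1 -1.  -5.1]
slide [ 3.9  2.5 62.5] dist 62.6 yaw 0.002
```

Correct the last few mm, go down 45 mm and check the jar against the trivet before landing.

```bash
python3 -m handwheel '{"gripper":[-1,-1,-1,-1,-1,-1,-1],"slide":[[3.5,2.5,0],[0,0,5],[0,0,10],[0,0,12],[0,0,12],[0,0,8],[0,0,0]],"yaw":[0,0,0,0,0,0,0]}'; python3 - <<'E'
from h import *
go(.5015,.0465,.2175,83.7)
from workcell import camera
a=camera('scene')['img']
def ch(p):
    r,g,b=p
    if r>90 and g<60:return 'R'
    if max(p)<50:return '#'
    if r-b>35:return 'o'
    if b-r>15:return 'b'
    return '.' if max(p)>175 else '-'
w=a[150:235,215:285].astype(int)
for i in range(0,w.shape[0],2):print(150+i,''.join(ch(w[i,j]) for j in range(w.shape[1])))
z=.2355-.2055+.0
print('lid pred',proj('scene',[.5,.0457,.03+.12]),'jar bottom pred',proj('scene',[.5,.0457,.03]),'body axis mid',proj('scene',[.5,.0457,.064]))
E
```

```text
time: 16.0
ee_pos: [0.5012, 0.0442, 0.2312]
tcp_rot: [-179.8, 0.0, 83.6]
wrist_force: [-0.8, -0.2, -5.0]
opening: 0.0084
grasp_force: 68.3
t 16.0 tcp [0.5012 0.0442 0.2312] [-179.8    0.    83.6] open 0.0084 grip 68.3 F [-0.8 -0.2 -5. ]
slide [ 2.3  0.1 13.7] dist 13.9 yaw -0.001
150 .......................-####--oRRo--#-.....................oRRoooooRo-
152 ...................--..oR###--#ooo--.......................ooRoRoRoooo
154 .....----.......----.-.oRoo---oooo-........................oooooooRooR
156 .......-----..--------..RRRRo--o--.........................ooRRooooooo
158 .........-----------....RRRRR-----.........................oRRoRoooooo
160 ...........----------ooooRR--------........................ooRoRRRoooo
162 ..........---------ooooo--------RRRRoRR-...................oooRoRRRooo
164 ..----oooooooooo-----ooo-------RRooooo-....................ooRoooooooo
166 -ooo---ooooooooooo-----oo-----oo####o#-....................ooooooooooo
168 .-oooooooooooooooooo----------oo#####ooo...................oRooooooooR
170 ..-ooooooooooooooooooooo-------o------ooo-..................oRooR
[... 1828 characters left out ...]
oooooooooooooooooooooooooooooooo-...................
222 ..................oooooooooooooooooooooooooooooo-.....................
224 ....................-ooRoooooooooooooooooooo-.........................
226 .........................--ooooooooooo--..............................
228 ......................................................................
230 ......................................................................
232 ......................................................................
234 ......................................................................
lid pred [245.90685068 176.03823277] jar bottom pred [247.90814382 206.28068269] body axis mid [247.3657449  198.08424617]
```

```bash
python3 -m handwheel '{"gripper":[-1,-1,-1,-1,-1,-1,-1],"slide":[[1.5,0,3],[0,0,3],[0,0,2.5],[0,0,2],[0,0,1],[0,0,1],[0,0,0]],"yaw":[0,0,0,0,0,0,0]}'; python3 -m handwheel '{"gripper":[-1,-1,-1],"slide":[[0,0,1],[0,0,0.5],[0,0,0]],"yaw":[0,0,0]}'
```

```text
time: 16.63
ee_pos: [0.5019, 0.0465, 0.2207]
tcp_rot: [-180.0, 0.0, 83.7]
wrist_force: [0.5, -0.6, -5.6]
opening: 0.0088
grasp_force: 68.5
time: 16.88
ee_pos: [0.502, 0.0465, 0.2192]
tcp_rot: [-180.0, -0.0, 83.7]
wrist_force: [-0.1, 0.7, -5.0]
opening: 0.0082
grasp_force: 68.5
```

```bash
python3 -m handwheel '{"gripper":[-1,-1,-1,-1],"slide":[[0,0,1],[0,0,1],[0,0,0],[0,0,0]],"yaw":[0,0,0,0]}'; python3 -m handwheel '{"gripper":[-1,-1,-1],"slide":[[0,0,1],[0,0,0],[0,0,0]],"yaw":[0,0,0]}'
```

```text
time: 17.22
ee_pos: [0.502, 0.0465, 0.2176]
tcp_rot: [180.0, -0.0, 83.7]
wrist_force: [-2.0, 0.5, -0.8]
opening: 0.0084
grasp_force: 69.0
time: 17.47
ee_pos: [0.5021, 0.0466, 0.2171]
tcp_rot: [179.9, -0.0, 83.7]
wrist_force: [-4.2, 1.3, 5.7]
opening: 0.0085
grasp_force: 70.0
```

It has landed. Ease off and release slowly, then rise.

```bash
python3 -m handwheel '{"gripper":[-1,-0.6,-0.4,0,0.5,1,1,1],"slide":[[0,0,-0.7],[0,0,0],[0,0,0],[0,0,0],[0,0,0],[0,0,0],[0,0,0],[0,0,0]],"yaw":[0,0,0,0,0,0,0,0]}' 20; python3 -m handwheel '{"gripper":[1,1,1,1,1,1,1,1],"slide":[[0,0,0],[0,0,-10],[0,0,-20],[0,0,-30],[0,0,-30],[0,0,-30],[0,0,0],[0,0,0]],"yaw":[0,0,0,0,0,0,0,0]}'; python3 - <<'E'
from h import *
go(.5015,.0465,.2175,83.7)
from workcell import camera
a=camera('scene')['img']
def ch(p):
    r,g,b=p
    if r>90 and g<60:return 'R'
    if max(p)<50:return '#'
    if r-b>35:return 'o'
    if b-r>15:return 'b'
    return '.' if max(p)>175 else '-'
w=a[140:235,215:285].astype(int)
for i in range(0,w.shape[0],2):print(140+i,''.join(ch(w[i,j]) for j in range(w.shape[1])))
print('ring pred',proj('scene',[.5,.0457,.229]),'lid',proj('scene',[.5,.0457,.132]),'body mid',proj('scene',[.5,.0457,.046]))
E
```

```text
time: 18.13
ee_pos: [0.502, 0.0464, 0.217]
tcp_rot: [180.0, 0.0, 83.7]
wrist_force: [0.0, 0.3, 0.1]
opening: 0.0836
grasp_force: 0.0
time: 18.8
ee_pos: [0.5025, 0.0465, 0.3392]
tcp_rot: [179.8, -0.0, 83.7]
wrist_force: [0.6, 0.2, -0.3]
opening: 0.0851
grasp_force: 0.0
t 18.8 tcp [0.5025 0.0465 0.3392] [179.8  -0.   83.7] open 0.0851 grip 0.0 F [ 0.6  0.2 -0.3]
slide [ -0.2  -1.5 121.7] dist 121.7 yaw -0.0
140 ###-........................................................o#########
142 ...........................................................oo#########
144 ...........................................................oo-########
146 ...........................................................ooo--######
148 ...........................ooooo...........................oooRo----##
150 ...........................ooRRRo..........................oRRoooooRo-
152 ...................--......oooRRR-.........................ooRoRoRoooo
154 .....----.......----.-...ooRRRRRRR.........................oooooooRooR
156 .......-----..--------.oRRRRRRRooo-........................ooRRooooooo
158 .........---
[... 2315 characters left out ...]
..............oooooooooooooooooooooooooooooooooo-...................
222 ..................oooooooooooooooooooooooooooooo-.....................
224 ....................-ooRoooooooooooooooooooo-.........................
226 .........................--ooooooooRoo--..............................
228 ......................................................................
230 ......................................................................
232 ......................................................................
234 ......................................................................
ring pred [244.44484282 153.94516783] lid [246.22306284 180.81665835] body mid [247.65519729 202.45829275]
```

The jar stands upright and centred on the trivet with the lifter clamped on, and the robot is clear of everything.

```bash
python3 -c "
from workcell import ticket
print(ticket.job_done())"
```

```text
the job is handed in; nothing more can be done
None
```

The job is handed in: the jar stands upright in the middle of the cork trivet with the lifter still clamped on and the robot clear; the hand-in returned no verdict.

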